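Slide a carrier plate under the clip of an inspection stage

ROBOT

A 6-joint arm with a two-finger parallel gripper is mounted at the origin on a cart in front of the work surface, level with it; the furniture and walls round the work are solid. World frame = base frame: x ahead of the robot, y to its left, z up, the work surface at z = 0. Lengths are in m, angles in degrees, forces in N, time in s.
With the tool pointing down it reaches from about 0.35 to 0.875 m from the base axis. Payload 4.2 kg.
Tool frame: the origin (TCP) lies at the very end of the fingers, on their centre line; the grasp point (between the pads) lies 19 mm behind it; z points along the fingers, y is the line along which they close (so a half turn about z gives the same grasp; the last joint's range is limited). The gripper opens to 85 mm and grips with 20 to 120 N. Pads are 22 mm wide; open, the fingers measure 114 mm over their backs; the gripper's body (76 mm by 85 mm) begins 54 mm behind the grasp point. The pads swing forward as they close: fully open they stand 13 mm farther back than shut.
Start: joints at [-52.334, 22.042, 0.453, 0, -68.411, -14.817], TCP at [0.243, -0.576, 0.2] pointing down, gripper open.
Joint ranges: [-179.83, 179.83], [-69.29, 118.12], [-61.27, 80.66], [-181.25, 117.63], [-171.15, -9.14], [-177.46, 177.46]. Speed limits (degrees/s): [159.86, 159.86, 180, 180, 180, 180].

INTERFACE

Orientations are given as [roll, pitch, yaw] about the fixed x, y, z axes, in that order (R = Rz(yaw) Ry(pitch) Rx(roll)).
In Python, from cell import manip, viewer gives the robot as it stands. Calls block until the motion is done:
- manip.movep(position, orientation): joint-space move of the TCP to a pose.
- manip.movel(position, rotation=None, rate=0.15): straight line of the TCP; rotation=None keeps the orientation; rate is the mean speed in m/s.
- manip.move_j(angles): joint-space move.
- manip.command_gripper(opening): finger opening in m; the grip force is fixed at half the most; returns when the fingers have stopped.
- manip.pause(seconds).
- manip.inverse_kinematics(position, orientation): joint angles nearest the present ones, or None.
- manip.get_state(): the state.
- viewer.get_image(name): name is "scene" or "side" or "wrist"; returns a dict with "frame" (420x560x3 uint8, blue, green, red), "z_map" (420x560 float32, m along the optical axis (not along the pixel's ray), 0 where there is no reading), "vfov" (degrees; the focal length in pixels is half the picture's height over the tangent of half this angle, whatever the lens; pixels are square), "cx", "cy" (the principal point, pixels), "rvec" (rotation vector, rad) and "tvec" (3), from world to camera coordinates, as OpenCV has them. Camera axes: x right, y down, z forward; pixel columns grow to the right and rows downward; lengths in m; the calibration is good to about 2 mm. A picture is of the moment at which its call begins.
A pose or a line that the arm cannot do raises manip.MotionError and nothing moves.
- manip.hand_in(): hands the job in; it is judged then, once.
The state is a dict: "t": time; "q": joint angles; "qd": joint speeds; "joint_torque": joint torques, N m; "tcp_pos": TCP position; "tcp_rot": TCP orientation; "force": force on the tool from outside, world axes, zero at the start; "moment": the same for the moment, N m; "finger_gap": finger opening in m; "grasp_force": force on a finger pad.
Only numpy, scipy, OpenCV 4.12 (cv2) and the standard library are available. Lean on these libraries where they do the work, as an engineer would, in place of code of your own. Each camera call takes 0.05 s, during which the arm holds its last target. There are 200 camera calls.

TASK

Press the red bar of the inspection stage's spring clip down with one fingertip to raise the clip's toe, and while you hold it down push the blue carrier plate along its channel with the other fingertip, under the toe, until it is fully home against the end stop. Then let the clip come down on the plate and move clear. Only press and push: do not lift or tip the plate, and leave everything else standing where it is.

Things in the scene. Friction and masses are not known exactly. Their poses are not given: they have to be found in the camera images.
- stage: Inspection stage, screwed down: dark steel foot 160 x 96 x 6 mm (x, y, z); origin under its centre, on the work surface. Its x axis is the pushing direction. An aluminium deck (y = -47 to +10 mm) has its top 14 mm above the surface; on it the plate's channel runs along x, centre line y = -20 mm, 36.6 mm wide, between rails 5 mm high (x = -50 to 68 mm).
- stop (a point): Foot of the steel end stop's face, in the middle of the channel at deck height (stage x = 65, y = -20 mm). The stop is 12 mm high. The plate's front face touches it when fully home.
- clip (a joint): Angle of the spring clip, a rocker hinged on a line along stage x at y = +5 mm, 28 mm above the surface (lugs reach 34 mm). 0 = rest, toe down; 0.5 = bar fully down. The toe clears the 10 mm plate from about 0.34; at about 0.30 it rests on the plate. The bar needs about 4 N to start and 8 N fully down; it springs back when released.
- toe (a point): Underside of the clip's steel toe (moves with the clip). It hangs over the channel at stage x = 32 to 48 mm: 1.5 mm above the deck at rest, so that it bars the plate's way; about 16 mm above it when the bar is fully down.
- bar_top (a point): Top of the clip's red bar at mid-length (moves with the clip). Round bar, 10 mm thick, along stage x from -75 to +30 mm. At rest at stage y = +35 mm, top 33 mm above the surface; fully down at y = +31 mm, top about 18.6 mm (4.6 mm above the deck, lower than the plate's top). May be pressed anywhere along it; a fingertip can slide along it.
- plate: Loose blue carrier plate, 50 x 34 x 10 mm (x, y, z), about 80 g, a flush brass disc in its rear half; origin at the centre of its underside, x axis as the stage's. It lies flat in the channel before the toe; the fingertip pushes its rear face, 25 mm behind the origin. Fully home its origin is at stage x = 40, y = -20 mm.
- loupe: Bystander beyond the end stop: steel-rimmed loupe, 24 mm across, 25 mm high; origin under its centre.
- ring: Bystander beyond the end stop: gold-coloured case ring, 30 mm across, 19 mm high; origin under its centre.
- tin: Bystander: round tan parts tin with a lid, 36 mm across, 20 mm high; origin under its centre.
- tweezers: Bystander: steel tweezers lying flat, 120 mm long along their y axis, 8 mm high; origin under their centre.
- mug: Bystander: white mug, 83 mm across, 86 mm high, handle on one side; origin under its centre.
There are look-alikes about, which are no part of the job. Leave any pink look-alike of the plate alone.

How it is judged:
By the outcome, as a careful person would: the job done as asked, in the order asked, and still so for the second after the job is handed in, with the robot touching nothing.
It also fails if it takes over 48 s, if anything falls off the work surface, if the arm or the gripper's body presses on something with over 40 N, if the wrist force passes 120 N, or if a joint passes its speed limit or range.

## Working session

There is one attempt and no reset: what is moved stays moved. The work goes in short steps, each a Python script; the robot and the scene stay as the last script left them, time stands still between calls to the robot, and variables do not carry over. Pictures are saved under pics/ and viewed, at most 13 in all, crops included, and the job is handed in when it is done.

```bash
mkdir -p pics; ls; cat > h.py <<'E'
import numpy as np, cv2
from cell import manip, viewer
def cam(n):
    d=viewer.get_image(n); h=d["frame"].shape[0]
    f=h/2/np.tan(np.radians(d["vfov"])/2)
    d["K"]=np.array([[f,0,d["cx"]],[0,f,d["cy"]],[0,0,1]]); d["R"]=cv2.Rodrigues(np.array(d["rvec"],float))[0]; d["t"]=np.array(d["tvec"],float).ravel()
    return d
def ray(d,uv,z):
    uv=np.atleast_2d(np.array(uv,float)); r=np.c_[uv,np.ones(len(uv))]@np.linalg.inv(d["K"]).T@d["R"]
    c=-d["R"].T@d["t"]; return c+r*((z-c[2])/r[:,2])[:,None]
def cloud(d):
    v,u=np.mgrid[:d["z_map"].shape[0],:d["z_map"].shape[1]]
    r=np.stack([u,v,np.ones_like(u)],-1)@np.linalg.inv(d["K"]).T
    return (r*d["z_map"][...,None]-d["t"])@d["R"]
def proj(d,P):
    p=(np.atleast_2d(P)@d["R"].T+d["t"])@d["K"].T; return p[:,:2]/p[:,2:]
E
python3 - <<'E'
from h import *
a=cam("scene");b=cam("side")
for n,d in (("scene",a),("side",b)):
    cv2.imwrite(f"pics/{n}1.png",d["frame"]); print(n,-d["R"].T@d["t"],d["R"][2],d["vfov"])
    hsv=cv2.cvtColor(d["frame"],cv2.COLOR_BGR2HSV);C=cloud(d)
    for nm,m in (("red",((hsv[...,0]<8)|(hsv[...,0]>172))&(hsv[...,1]>140)&(hsv[...,2]>60)),("blue",(abs(hsv[...,0].astype(int)-110)<15)&(hsv[...,1]>120)&(hsv[...,2]>50))):
        N,L,S,ce=cv2.connectedComponentsWithStats(m.astype(np.uint8))
        for i in range(1,N):
            if S[i,4]>40: print(nm,S[i],ce[i].round(1),np.median(C[L==i],0).round(4))
s=manip.get_state();print(s)
E
```

```text
pics
scene [-0.30038359  0.38253046  0.88157872] [ 0.6870302  -0.32006308 -0.65234126] 42.34199174019695
red [  63   98   86  202 3416] [110.7 216.9] [0.5064 0.3535 0.2175]
red [  31  109   76  201 2456] [ 71.9 228.4] [0.5066 0.4273 0.204 ]
red [206 156  17  32 320] [213.9 175. ] [0.7736 0.0831 0.0437]
red [217 238  21  32 182] [227.1 254.5] [0.5084 0.1478 0.0319]
blue [352 101  10  12  75] [356.8 106.4] [ 0.7175 -0.291   0.1794]
blue [239 237  20  19 178] [247.7 245.1] [0.5248 0.0947 0.0239]
blue [ 76 317  51  31  71] [ 99.6 333.2] [0.4248 0.4408 0.0163]
side [0.35302292 0.50468438 0.91399643] [ 0.21121673 -0.51686464 -0.82960137] 44.74579437518218
red [267  71  11  10  79] [272.1  75.6] [ 0.6992 -0.264   0.1786]
red [154 203  24  34 427] [165.1 223.5] [0.7833 0.0866 0.0511]
red [    0   263   241   157 11218] [131.9 347.8] [0.6031 0.3939 0.2844]
red [252 291  53  22 305] [278.3 301.8] [0.5113 0.1479 0.0324]
red [   0  349  131   71 1547] [ 66.3 391.1] [0.6798 0.4504 0.2623]
blue [265  62  11   9  67] [269.9  65.6] [ 0.7124 -0.2875  0.1807]
blue [270 266  29  23 326] [282.5 276.5] [0.5279 0.0941 0.0247]
{'t': 0.1, 'q': array([-5.23342841e+01,  2.20833875e+01,  3.88542645e-01, -2.54691068e-02,
       -6.84102502e+01, -1.48168705e+01]), 'qd': array([-0.08510088, -0.0875704 ,  0.24112169,  0.12730215,  0.09187694,
        0.08705599]), 'joint_torque': array([-4.07739126e-04, -3.93320131e+01,  1.88928920e+01,  4.19806346e+00,
       -2.62442081e-03, -5.42088827e-06]), 'tcp_pos': array([ 0.24248619, -0.57542177,  0.19906828]), 'tcp_rot': array([ 1.79892346e+02, -3.99835978e-03, -1.57160544e+02]), 'force': array([ 0.92446636,  0.31353063, -0.51853993]), 'moment': array([-0.01447492, -0.02881795, -0.0321575 ]), 'grasp_force': 0.0, 'finger_gap': 0.0852608952667978}
```

```bash
python3 - <<'E'
import cv2,numpy as np
a=cv2.imread("pics/scene1.png");b=cv2.imread("pics/side1.png")
cv2.imwrite("pics/side1z.png",cv2.resize(b[200:380,160:400],None,fx=3.3,fy=3.3,interpolation=cv2.INTER_CUBIC))
E
```

```text
(no output)
```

View pics/scene1.png

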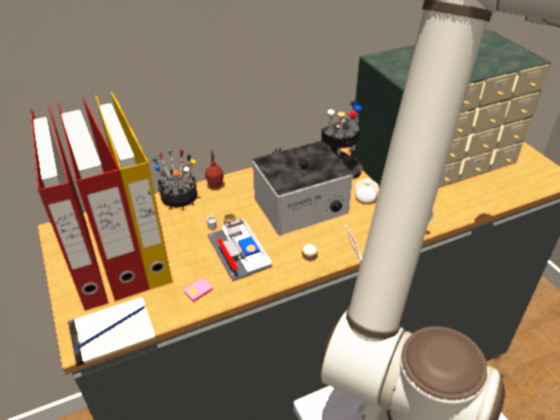

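View pics/side1.png

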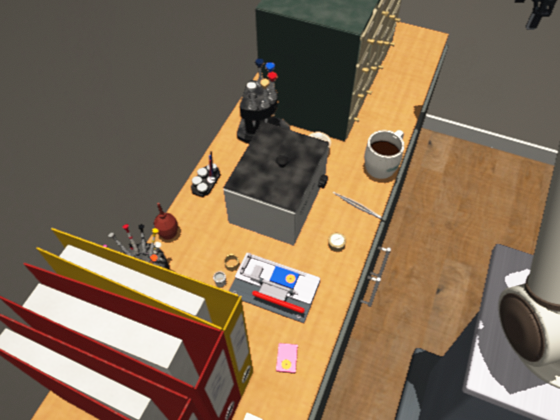

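View pics/side1z.png

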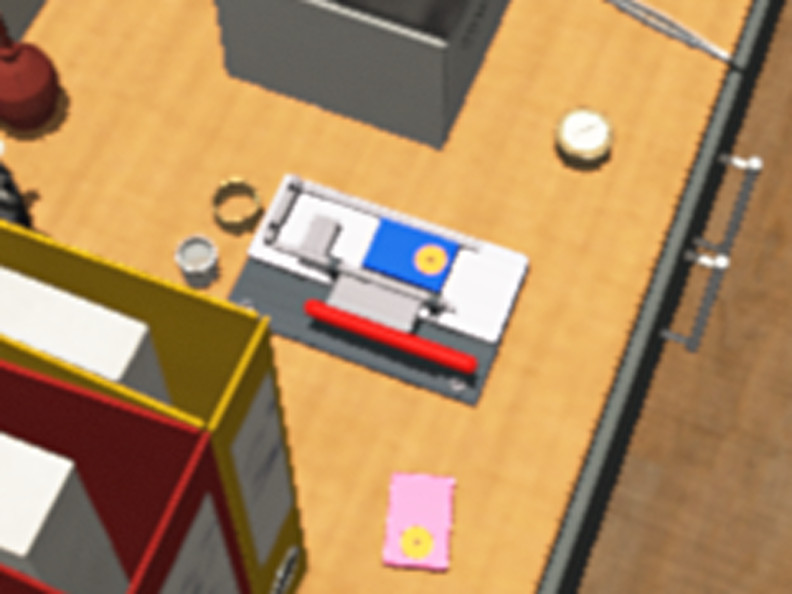

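The scene picture shows the stage at about (240,250) and the pink look-alike at (198,290). In the side picture the stage is at about (277,286), with its +x side towards the loupe (220,279) and ring (231,262). The box is beside it at (275,185) and the binders are on the other side. Next I'll get a coarse frame and the clearances.

```bash
python3 - <<'E'
from h import *
d=cam("side");C=cloud(d)
e=ray(d,[[253.9,293.3],[303,310.9]],.029);print(e,np.linalg.norm(e[0]-e[1]))
f=ray(d,[[160+475/3.3,200+402/3.3]],.006);print("foot corner -x+y",f)
ux=(e[0]-e[1])[:2];ux/=np.linalg.norm(ux);yaw=np.degrees(np.arctan2(ux[1],ux[0]));uy=np.array([-ux[1],ux[0]])
o=e[1,:2]+75*.001*ux-.035*uy;print("yaw",yaw,"origin",o, "from foot",f[0,:2]+.08*ux-.048*uy)
P=C.reshape(-1,3)
P=np.r_[P,cloud(cam("scene")).reshape(-1,3)]
loc=np.c_[(P[:,:2]-o)@np.c_[ux,uy],P[:,2]]
print("nearby tall things (stage mm): y range by x")
for x0 in range(-160,160,40):
    s=loc[(loc[:,0]>x0/1e3)&(loc[:,0]<x0/1e3+.04)&(loc[:,2]>.045)&(abs(loc[:,1])<.35)]
    L=s[s[:,1]<0];R=s[s[:,1]>0]
    print(x0,[ (q[:,1].max().round(3) if k==0 else q[:,1].min().round(3), q[:,2].max().round(3)) if len(q) else None for k,q in enumerate((L,R))])
c=np.array([*(o+0.0*ux+.0*uy)]);q=None
for yw in (yaw+0,yaw+180,):
    print(yw,manip.inverse_kinematics([c[0],c[1],.25],[180,0,yw]),manip.inverse_kinematics([c[0],c[1],.03],[180,0,yw]))
E
```

```text
[[0.56158766 0.14795585 0.029     ]
 [0.4631165  0.14559927 0.029     ]] 0.09849935172656792
foot corner -x+y [[0.45645399 0.15590456 0.006     ]]
yaw 1.3709264454286234 origin [0.5389324  0.11240365] from foot [0.53757949 0.1098323 ]
nearby tall things (stage mm): y range by x
-160 [(np.float64(-0.324), np.float64(0.089)), None]
-120 [(np.float64(-0.323), np.float64(0.088)), None]
-80 [(np.float64(-0.345), np.float64(0.061)), None]
-40 [(np.float64(-0.096), np.float64(0.138)), (np.float64(0.162), np.float64(0.322))]
0 [(np.float64(-0.097), np.float64(0.138)), (np.float64(0.162), np.float64(0.322))]
40 [(np.float64(-0.098), np.float64(0.156)), (np.float64(0.162), np.float64(0.322))]
80 [(np.float64(-0.098), np.float64(0.139)), (np.float64(0.162), np.float64(0.322))]
120 [(np.float64(-0.099), np.float64(0.185)), (np.float64(0.163), np.float64(0.322))]
1.3709264454286234 [ 2.86550162e+01  1.29173581e+01 -5.34864389e+00  2.54444375e-14
 -7.17339980e+01  6.27159102e+01] [ 2.86550162e+01  2.54409174e+01 -2.22075478e+01  2.54444375e-14
 -4.23515348e+01  6.27159102e+01]
181.37092644542864 [ 2.86550162e+01  1.29173581e+01 -5.34864389e+00 -2.54444375e-14
 -7.17339980e+01 -1.17284090e+02] [ 2.86550162e+01  2.54409174e+01 -2.22075478e+01 -2.54444375e-14
 -4.23515348e+01 -1.17284090e+02]
```

```bash
python3 - <<'E'
from h import *
manip.movep([.25,-.42,.3],[180,0,-100]) if False else None
manip.movep([.42,-.05,.3],[180,0,1.4])
manip.movep([.52,.11,.26],[180,0,1.4])
manip.command_gripper(.04)
d=cam("wrist");cv2.imwrite("pics/w1.png",d["frame"]);print(-d["R"].T@d["t"],d["R"],d["vfov"]); s=manip.get_state();print(s["t"],s["tcp_pos"],s["tcp_rot"],s["finger_gap"],s["force"])
np.save("w1.npy",d,allow_pickle=True)
E
```

```text
[0.59786218 0.11139134 0.43335335] [[ 2.41602605e-02 -9.99707768e-01  8.12147389e-04]
 [-9.52423343e-01 -2.27706173e-02  3.03926430e-01]
 [-3.03819120e-01 -8.11644986e-03 -9.52695159e-01]] 71.17009729196785
3.5833 [0.5199428  0.10981221 0.26015404] [-1.79992578e+02 -1.27724297e-02  1.38312549e+00] 0.04009711070778244 [ 0.06385032 -0.05984024  0.49591576]
```

View pics/w1.png

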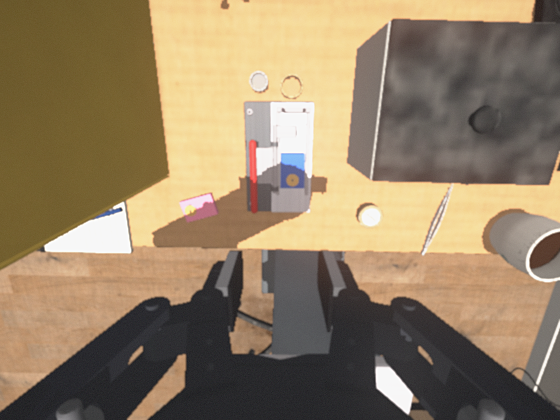

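The wrist view shows the stage upright at (245–313, 100–213), with the red bar on the left at x≈253 and the plate at (292,170) between toe and rear. I'll go closer to measure.

```bash
python3 - <<'E'
from h import *
manip.movep([.50,.11,.13],[180,0,1.4])
d=cam("wrist");cv2.imwrite("pics/w2.png",d["frame"][:300,140:460].repeat(2,0).repeat(2,1))
hsv=cv2.cvtColor(d["frame"],cv2.COLOR_BGR2HSV);C=cloud(d);H=hsv[...,0].astype(int)
ms={"red":(((H<8)|(H>172))&(hsv[...,1]>140)&(hsv[...,2]>60),.028),"blue":((abs(H-110)<15)&(hsv[...,1]>120)&(hsv[...,2]>50),.024),"white":((hsv[...,1]<40)&(hsv[...,2]>150)&(C[...,2]>.008)&(C[...,2]<.03),.014)}
for n,(m,z) in ms.items():
    cs,_=cv2.findContours(m.astype(np.uint8),cv2.RETR_EXTERNAL,cv2.CHAIN_APPROX_NONE)
    for c in sorted(cs,key=cv2.contourArea)[::-1][:2]:
        if cv2.contourArea(c)<60: continue
        w=ray(d,c[:,0],z)[:,:2]; r=cv2.minAreaRect((w*1000).astype(np.float32)); mm=np.zeros(H.shape,np.uint8);cv2.drawContours(mm,[c],-1,1,-1)
        print(n,r,"depth z",np.median(C[mm>0],0).round(4), cv2.boundingRect(c))
# foot: points 3..9mm high
m=(C[...,2]>.0035)&(C[...,0]>.4)&(C[...,0]<.66)&(C[...,1]>.03)&(C[...,1]<.19)
N,L,S,ce=cv2.connectedComponentsWithStats(m.astype(np.uint8));i=1+S[1:,4].argmax()
r=cv2.minAreaRect((C[L==i][:,:2]*1000).astype(np.float32));print("foot",r)
E
```

```text
red ((512.3052368164062, 147.2843017578125), (103.60027313232422, 9.778289794921875), 1.1458581686019897) depth z [0.5167 0.1468 0.0314] (236, 131, 13, 106)
blue ((529.6427001953125, 92.56585693359375), (34.867679595947266, 32.38230895996094), 1.198805570602417) depth z [0.5331 0.0912 0.0231] (282, 151, 35, 37)
blue ((451.3663024902344, 369.725830078125), (4.97009801864624, 66.77059173583984), 17.22992706298828) depth z [0.448  0.3763 0.0158] (0, 228, 57, 20)
white ((553.2481079101562, 104.98001098632812), (121.24156188964844, 79.1467056274414), 1.2325090169906616) depth z [0.5706 0.1004 0.0174] (246, 75, 85, 129)
white ((424.4004821777344, 379.5411682128906), (79.73497772216797, 75.88951110839844), 89.87918090820312) depth z [0.4158 0.3768 0.0083] (0, 225, 75, 63)
foot ((508.85113525390625, 110.37355041503906), (98.94500732421875, 99.53854370117188), 46.715911865234375)
```

View pics/w2.png

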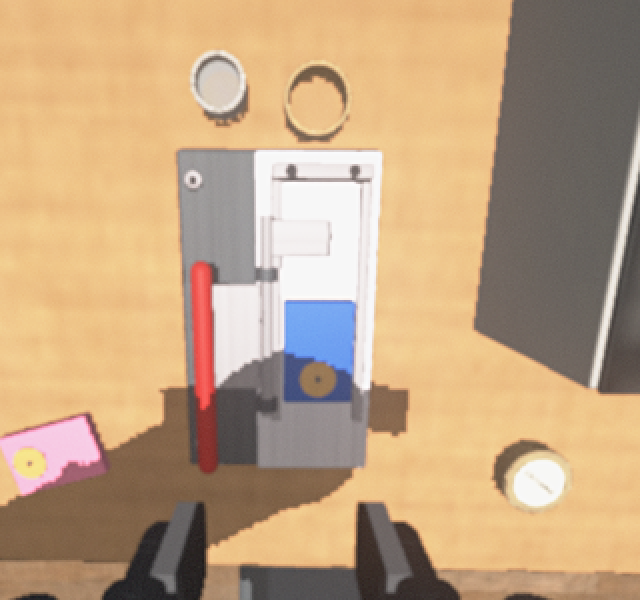

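Crop w2 (2x, offset 140): the bar runs from (203,263) to (208,470). The plate spans (285–355, 300–402), the foot/deck corners are at (178,150), (382,150) and (366,466), and the lugs are at rows 275 and 405. I'll cross-check these points.

```bash
python3 - <<'E'
from h import *
d=cam("wrist")
def r(pts,z): return ray(d,[[140+u/2,v/2] for u,v in pts],z)[:,:2]
ux=np.array([np.cos(.0215),np.sin(.0215)]);uy=np.array([-ux[1],ux[0]]);o=np.array([.5355,.1128]);A=np.c_[ux,uy]
S=lambda p:((p-o)@A*1000).round(1)
print("foot TL,BL (80,48;-80,48)",S(r([(178,150),(190,463)],.006)))
print("deck TR,BR (80?,-47;-80?,-47)",S(r([(382,150),(366,466)],.014)))
print("plate front L,R top",S(r([(285,300),(355,300)],.024)),"rear top/bottom",S(r([(285,402),(353,402)],.024)),S(r([(285,402)],.014)))
print("toe edges",S(r([(275,220),(330,222),(330,254)],.019)))
print("bar ends",S(r([(203,263),(208,470)],.028)))
print("stop face (65)",S(r([(280,181),(360,181)],.026)))
print("lugs",S(r([(266,275),(266,405)],.034)))
print(manip.get_state()["t"])
E
```

```text
foot TL,BL (80,48;-80,48) [[ 79.9  46.6]
 [-77.7  47.7]]
deck TR,BR (80?,-47;-80?,-47) [[ 79.3 -47.6]
 [-75.8 -47.7]]
plate front L,R top [[ 12.8  -3.7]
 [ 12.9 -36.9]] rear top/bottom [[-37.5  -4.1]
 [-37.3 -38. ]] [[-40.3  -4.2]]
toe edges [[ 48.8   1.1]
 [ 48.  -24.4]
 [ 33.7 -24.8]]
bar ends [[ 29.8  34. ]
 [-72.6  35. ]]
stop face (65) [[ 65.   -1.2]
 [ 65.2 -36.6]]
lugs [[ 25.    5. ]
 [-36.1   5.2]]
4.275
```

```bash
cat >> h.py <<'E'
YAW=1.23
ux=np.array([np.cos(.0215),np.sin(.0215)]);uy=np.array([-ux[1],ux[0]]);O=np.array([.5355,.1126])
def W(x,y,z): return [*(O+x/1e3*ux+y/1e3*uy),z/1e3]
def S(p): p=np.array(p); return np.r_[((p[:2]-O)@np.c_[ux,uy]),p[2]]*1000
E
python3 - <<'E'
from h import *
manip.command_gripper(.0435)
manip.movep(W(-54,5.75,60),[180,0,YAW]); manip.pause(.3)
f0=manip.get_state()["force"];print(f0,S(manip.get_state()["tcp_pos"]),manip.get_state()["finger_gap"])
for z in range(42,14,-2):
    manip.movel(W(-54,5.75,z),rate=.03);manip.pause(.05)
    s=manip.get_state();f=s["force"]-f0;print(z,S(s["tcp_pos"]).round(1),f.round(2))
    if f[2]>3.5: break
d=cam("wrist");cv2.imwrite("pics/w3.png",d["frame"]);print(s["t"]);np.save("f0.npy",f0)
E
```

```text
[-0.08507686 -0.75958113 -0.1566432 ] [-52.71644747   6.18415202  61.44232795] 0.043445328571353296
42 [-53.9   5.8  42.1] [ 0.47  0.58 -0.54]
40 [-54.    5.7  40. ] [0.83 0.38 0.11]
38 [-54.    5.7  37.9] [ 1.12  1.34 -0.46]
36 [-54.    5.7  35.9] [0.62 0.85 0.07]
34 [-54.    5.7  33.9] [0.66 0.21 0.07]
32 [-54.1   5.7  31.9] [-0.6   1.13 -0.12]
30 [-54.1   5.7  29.9] [-0.06  0.89  0.87]
28 [-54.    5.7  27.9] [0.39 1.29 0.49]
26 [-54.    5.7  25.9] [0.27 0.62 0.38]
24 [-54.    5.7  23.9] [ 0.17  0.72 -0.61]
22 [-54.    5.7  21.9] [ 0.14  0.45 -0.27]
20 [-54.    5.7  19.9] [-0.01  0.24  0.34]
18 [-54.    5.7  17.9] [ 0.21  1.54 -0.29]
16 [-54.    5.7  15.9] [-1.16  0.45  0.86]
9.8833
```

View pics/w3.png

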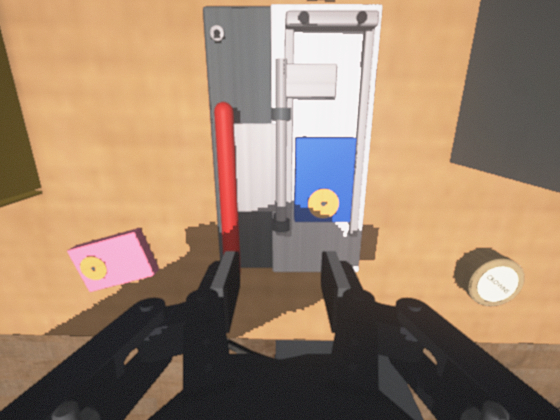

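The left fingertip (230,258) seems to stand right at the bar and the right one at (328,258), but there is no contact force. I'll read the tips' positions from depth.

```bash
python3 - <<'E'
from h import *
d=cam("wrist");C=cloud(d)
for u in (205,212,218,224,230,236,240,318,324,330,336,342,348,354):
    print(u,[(v,*(S(C[v,u]).round().astype(int))) for v in (252,258,264,272,282)])
s=manip.get_state();print(S(s["tcp_pos"]),s["force"],s["t"])
cv2.imwrite("pics/w4.png",cv2.resize(d["frame"][200:330,180:380],None,fx=4,fy=4,interpolation=cv2.INTER_CUBIC))
E
```

```text
205 [(252, np.int64(-70), np.int64(59), np.int64(-1)), (258, np.int64(-74), np.int64(59), np.int64(-1)), (264, np.int64(-79), np.int64(60), np.int64(-1)), (272, np.int64(-85), np.int64(60), np.int64(0)), (282, np.int64(-46), np.int64(38), np.int64(77))]
212 [(252, np.int64(-69), np.int64(54), np.int64(0)), (258, np.int64(-74), np.int64(54), np.int64(0)), (264, np.int64(-46), np.int64(39), np.int64(59)), (272, np.int64(-46), np.int64(37), np.int64(67)), (282, np.int64(-47), np.int64(35), np.int64(76))]
218 [(252, np.int64(-69), np.int64(49), np.int64(0)), (258, np.int64(-75), np.int64(50), np.int64(-2)), (264, np.int64(-47), np.int64(36), np.int64(59)), (272, np.int64(-43), np.int64(33), np.int64(73)), (282, np.int64(-43), np.int64(31), np.int64(81))]
224 [(252, np.int64(-54), np.int64(39), np.int64(31)), (258, np.int64(-43), np.int64(33), np.int64(60)), (264, np.int64(-42), np.int64(32), np.int64(67)), (272, np.int64(-43), np.int64(30), np.int64(74)), (282, np.int64(-43), np.int64(29), np.int64(82))]
230 [(252, np.int64(-42), np.int64(31), np.int64(54)), (258, np.int64(-43), np.int64
[... 1885 characters left out ...]
p.int64(-42), np.int64(-22), np.int64(74)), (282, np.int64(-43), np.int64(-20), np.int64(81))]
348 [(252, np.int64(-63), np.int64(-40), np.int64(12)), (258, np.int64(-68), np.int64(-40), np.int64(12)), (264, np.int64(-47), np.int64(-28), np.int64(59)), (272, np.int64(-47), np.int64(-27), np.int64(66)), (282, np.int64(-42), np.int64(-23), np.int64(82))]
354 [(252, np.int64(-63), np.int64(-44), np.int64(12)), (258, np.int64(-67), np.int64(-44), np.int64(14)), (264, np.int64(-72), np.int64(-44), np.int64(13)), (272, np.int64(-46), np.int64(-29), np.int64(67)), (282, np.int64(-47), np.int64(-27), np.int64(76))]
[-53.9943146    5.76106653  16.00160517] [ 0.18991449  1.22411158 -0.45035259] 9.9833
```

View pics/w4.png

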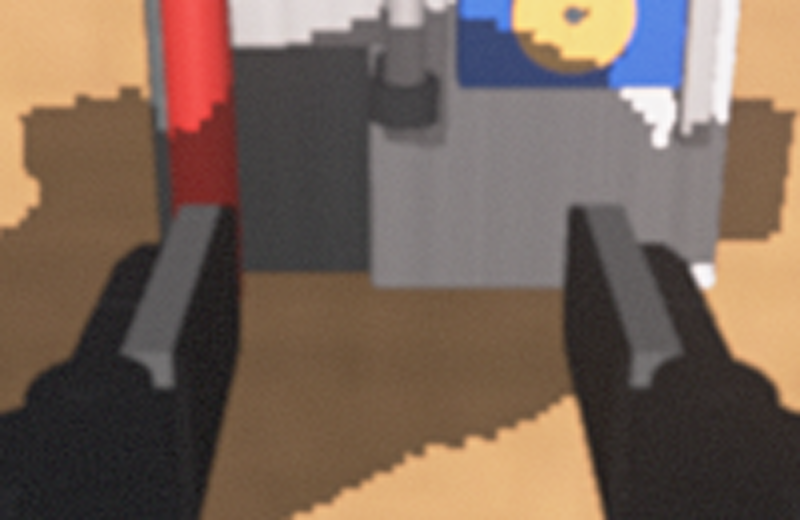

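```bash
python3 - <<'E'
from h import *
d=cam("wrist")
print("expect rows", [proj(d,np.array(W(-43,31,z))/1)[0].round(1) for z in (16,23,33,43,53)])
s=cam("side");print("side expect", [proj(s,np.array(W(-43,y,z)))[0].round(1) for y in (31,-20) for z in (16,33,53)])
cv2.imwrite("pics/s2.png",cv2.resize(s["frame"][200:350,200:400],None,fx=4,fy=4,interpolation=cv2.INTER_CUBIC))
E
```

```text
expect rows [array([239.5, 225.7]), array([238. , 229.9]), array([235.7, 236.4]), array([233. , 243.7]), array([230.1, 251.9])]
side expect [array([289.1, 306.8]), array([289.2, 303.1]), array([289.3, 298.7]), array([298.5, 283.9]), array([298.7, 280. ]), array([299. , 275.2])]
```

View pics/s2.png

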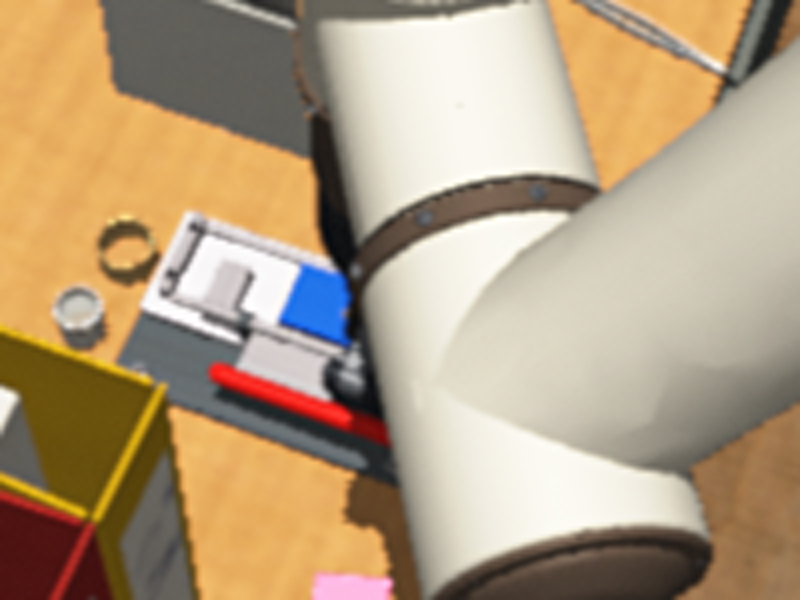

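Depth puts the tips at about z=52 while the TCP reads 16, which fits the lack of contact: the fingers end about 36 mm behind the reported TCP. I'll continue down in small steps, guarded by force.

```bash
python3 - <<'E'
from h import *
f0=np.load("f0.npy")
for z in range(14,-10,-2):
    manip.movel(W(-54,5.75,z),rate=.03)
    s=manip.get_state();f=s["force"]-f0;print(z,S(s["tcp_pos"]).round(1),f.round(2))
    if f[2]>3: break
print(s["t"],s["finger_gap"],s["joint_torque"].round(2))
d=cam("wrist");C=cloud(d);print([(v,S(C[v,230]).round(),S(C[v,330]).round()) for v in (246,249,251,253)])
E
```

```text
14 [-54.1   5.7  13.8] [1.23 0.6  0.84]
12 [-54.1   5.7  11.8] [0.48 1.46 0.28]
10 [-54.1   5.7   9.9] [ 0.01 -0.41 -0.14]
8 [-54.1   5.7   7.9] [ 0.3   0.57 -0.02]
6 [-54.1   5.7   5.9] [ 0.05  0.58 -0.79]
4 [-54.1   5.7   3.9] [ 0.16  1.07 -0.87]
2 [-54.1   5.7   1.9] [0.88 0.53 0.18]
0 [-54.1   5.7  -0.1] [ 0.38  1.47 -0.22]
-2 [-53.8   5.9  -1.7] [-0.83  1.53  3.46]
12.3333 0.04334011004383568 [-3.800e-01 -3.174e+01  1.094e+01  2.480e+00  2.000e-01 -3.000e-02]
[(246, array([-42.,  32.,  30.]), array([-50., -24.,  14.])), (249, array([-44.,  32.,  30.]), array([-52., -24.,  13.])), (251, array([-42.,  31.,  35.]), array([-42., -20.,  35.])), (253, array([-43.,  31.,  37.]), array([-42., -19.,  38.]))]
```

Contact with the bar came at TCP z≈-1, so the tip was at 33 as expected. Now I'll press it down.

```bash
python3 - <<'E'
from h import *
f0=np.load("f0.npy")
for z in (-6,-10,-12,-13,-14,-15):
    manip.movel(W(-54,5.75,z),rate=.03)
    s=manip.get_state();f=s["force"]-f0;print(z,S(s["tcp_pos"]).round(1),f.round(2))
    if f[2]>10: break
print(s["t"])
d=cam("wrist");C=cloud(d)
u,v=proj(d,np.array(W(40,-12,26)))[0].round().astype(int);print("toe top",S(C[v,u]).round(1))
for x in (-30,0,20):
    u,v=proj(d,np.array(W(x,31,18)))[0].round().astype(int);print("bar",S(C[v,u]).round(1))
cv2.imwrite("pics/w5.png",d["frame"])
E
```

```text
-6 [-53.7   6.1  -5.7] [-0.68  2.2   5.9 ]
-10 [-53.7   5.8  -9.7] [-0.94  1.9   5.37]
-12 [-53.7   5.6 -11.5] [-1.92 -0.54  6.14]
-13 [-53.7   5.4 -12.4] [-1.12 -0.66  7.45]
-14 [-53.7   5.2 -13.4] [-1.07 -1.25  8.38]
-15 [-53.7   5.  -14.3] [-0.03 -2.54  8.76]
13.95
toe top [ 39.  -10.9  36.1]
bar [-29.8  30.9  18.3]
bar [ 0.1 30.7 18.5]
bar [20.  30.9 19.3]
```

View pics/w5.png

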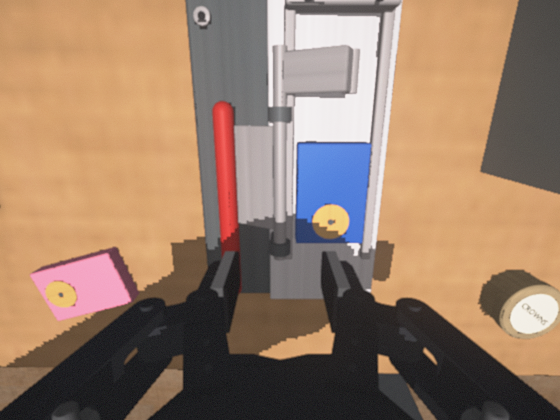

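The bar is fully down (depth 18.5 mm), the toe is raised at (320,72), and the plate is undisturbed with the right fingertip behind it. Next is the push.

```bash
python3 - <<'E'
from h import *
f0=np.load("f0.npy")
prev=0
for x in (-44,-34,-22,-10,-2,0,2,3,4,5,6,7,8,9):
    manip.movel(W(x,5.75,-15),rate=.03)
    s=manip.get_state();f=s["force"]-f0;print(x,S(s["tcp_pos"]).round(1),f.round(2))
    if f[0]<-14 or f[2]>20: break
print(s["t"])
d=cam("wrist");cv2.imwrite("pics/w6.png",d["frame"])
E
```

```text
-44 [-46.1   4.4 -14.9] [-4.55 -0.35  9.33]
-34 [-36.5   4.2 -14.9] [-6.2  -1.12 10.12]
-22 [-24.5   4.2 -14.9] [-4.44 -0.68  9.6 ]
-10 [-12.8   4.1 -14.8] [-5.95 -1.64 10.65]
-2 [ -4.5   4.2 -14.8] [-5.8  -0.81  9.34]
0 [ -3.    4.1 -14.8] [-6.39 -0.46 10.55]
2 [ -1.1   4.  -14.8] [-5.87 -1.42 10.68]
3 [ -1.    3.9 -14.9] [-8.18 -0.4  12.41]
4 [  0.8   4.1 -14.8] [-6.59 -0.93 10.36]
5 [  0.8   4.  -14.9] [-9.27  0.09 12.74]
6 [  2.9   4.1 -14.8] [-6.85 -0.51 10.29]
7 [  2.9   4.1 -14.9] [-9.02 -0.28 12.48]
8 [  4.    4.1 -14.8] [-8.97 -0.49 11.02]
9 [  4.    4.  -14.9] [-11.64   2.12  14.14]
18.7333
```

View pics/w6.png

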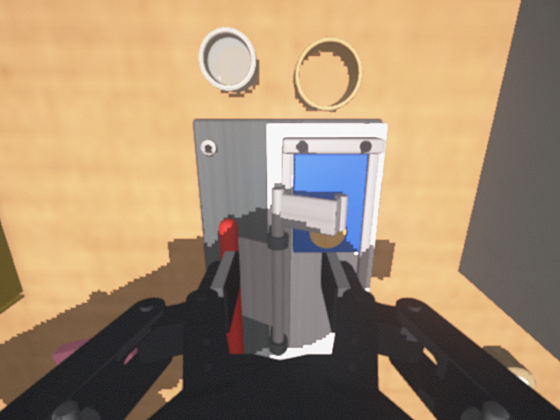

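The plate is under the toe with its front edge at the stop (row 153), and the TCP reads x≈4 as expected. I'll push a little more to confirm.

```bash
python3 - <<'E'
from h import *
f0=np.load("f0.npy")
for x in (10,11,12,13,14,15,16):
    manip.movel(W(x,5.75,-15),rate=.03);manip.pause(.1)
    s=manip.get_state();f=s["force"]-f0;print(x,S(s["tcp_pos"]).round(1),f.round(2))
    if f[0]<-20 or f[2]>25: break
d=cam("wrist");C=cloud(d);H=cv2.cvtColor(d["frame"],cv2.COLOR_BGR2HSV)
m=(abs(H[...,0].astype(int)-110)<15)&(H[...,1]>110)&(H[...,2]>40);v,u=np.where(m);k=(u>285)&(u<375)&(v>140)&(v<260)
q=ray(d,np.c_[u,v][k],.024);Q=np.array([S(p) for p in q]);print("plate x,y pct",np.percentile(Q,[1,50,99],0).round(1),s["t"])
E
```

```text
10 [  4.    3.9 -14.9] [-12.12   3.02  15.74]
11 [  4.    3.9 -14.9] [-16.06   3.28  17.97]
12 [  4.    3.8 -14.9] [-16.85   4.79  19.7 ]
13 [  4.    3.8 -15. ] [-17.09   4.84  20.63]
14 [  3.9   3.7 -15. ] [-17.52   6.13  21.61]
15 [  3.9   3.6 -15. ] [-16.96   8.07  22.35]
16 [  3.9   3.6 -15. ] [-16.76   7.43  22.93]
plate x,y pct [[ 17.1 -35.7  24. ]
 [ 51.3 -21.6  24. ]
 [ 65.2  -2.8  24. ]] 21.2333
```

Fully home: the TCP is stalled at x=4.0 with the force rising. I'll back the fingertip off the plate while the bar is still held, then raise it slowly.

```bash
python3 - <<'E'
from h import *
f0=np.load("f0.npy")
def rep(n): s=manip.get_state();print(n,S(s["tcp_pos"]).round(1),(s["force"]-f0).round(2),s["t"])
manip.movel(W(4,4.5,-14.5),rate=.03);rep("relax")
manip.movel(W(-5,4.5,-14.5),rate=.03);manip.pause(.1);rep("back")
manip.movel(W(-5,4.5,4),rate=.02);rep("up")
manip.movel(W(-5,4.5,40),rate=.05)
manip.movel(W(-40,5,140),rate=.15);manip.pause(.3);rep("clear")
d=cam("wrist");C=cloud(d);H=cv2.cvtColor(d["frame"],cv2.COLOR_BGR2HSV)
m=(abs(H[...,0].astype(int)-110)<15)&(H[...,1]>110)&(H[...,2]>40);v,u=np.where(m)
Q=np.array([S(p) for p in ray(d,np.c_[u,v],.024)]);Q=Q[(Q[:,0]>-50)&(Q[:,0]<90)&(abs(Q[:,1]+20)<30)];print("plate",np.percentile(Q,[1,50,99],0).round(1))
cv2.imwrite("pics/w7.png",cv2.resize(d["frame"][30:280,150:420],None,fx=2.2,fy=2.2))
E
```

```text
relax [  4.2   4.5 -13.6] [-2.79  1.15  8.16] 21.8333
back [ -0.8   5.9 -12.4] [5.1  0.56 7.03] 22.3833
up [-5.1  4.4  3.8] [-0.12  1.49  0.36] 23.4583
clear [-40.2   4.8 139.2] [ 0.1   0.61 -0.07] 25.4833
plate [[ 16.9 -35.3  24. ]
 [ 51.9 -23.   24. ]
 [ 64.7  -3.3  24. ]]
```

View pics/w7.png

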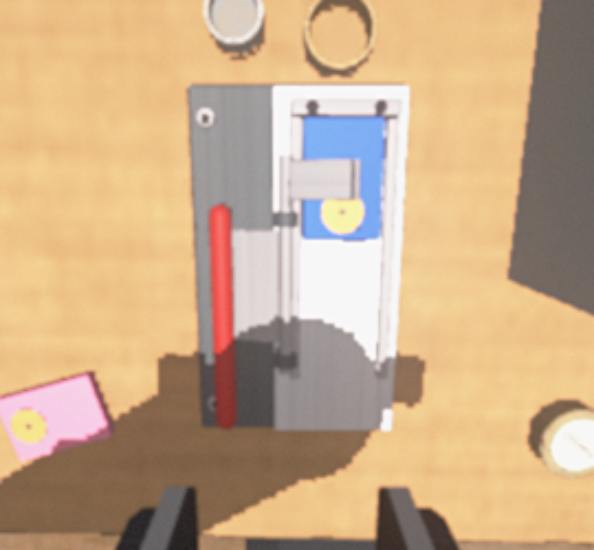

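The plate sits square under the lowered toe against the stop, and the bystanders are unmoved.

```bash
python3 -c "
from h import *
print(manip.hand_in())"
```

```text
the job is handed in; nothing more can be done
None
```

The plate was pushed fully home against the end stop, the clip is down on it, the arm is clear, and the job was handed in at about 25.5 s of the 48 s allowed.

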